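Crank two sealed portions into a dish

TASK

Set the steel dish upright on the worktop under the spout of the portion dispenser, its length pointing at the dispenser, and let go of it. Then turn the dispenser's crank clockwise (seen from above) by two full turns, so that exactly two sealed portions drop into the dish and the third stays inside, and leave the crank parked with its knob to the rear, away from the spout. Each turn goes heavy against a spring and then kicks onward: keep hold of the knob and turn evenly, taking some five seconds a turn, never letting the crank race ahead or spring back, never pushing the machine hard enough to shift it 2.5 mm on its rubber mounts, and leave the yoghurt and the mandarin alone.

Things in the scene. Friction and masses are not known exactly. Their poses are not given: they have to be found in the camera images.
- dispenser: Screwed-down foot of the grey dispenser. Origin: on worktop under the crank axis; -x is the spout side, z up. Foot x -20..90, y -60..60, z 0..12 mm; column x -2..70, y -28..28 mm; head x -73..70, y -29..29, z 96..162 mm; free room below the head at x < -20 mm. Clear magazine in front, three round portions; each crank turn pushes the lowest out of the front slot (z 102..120 mm).
- hub (a point): Point on the vertical crank axis, z = 179 mm (cap top z = 184), axes as the dispenser. Column and head stand on rubber mounts on the foot and yield sideways 1 mm per 8 N; a shift of 2.5 mm (20 N) is too much. A flat arm 18 mm wide reaches 85 mm out from the axis, z 170..178, and carries a freely spinning upright wooden knob: diameter 24 mm, z 181..226, its top 5 mm narrowing to 18 mm.
- axis_top (a point): Point on the crank axis at the knob's mid height, z = 204 mm. The knob is clamped in a slot of the arm: its centre may lie anywhere from 40 to 66 mm from this axis. This throw is NOT measured, differs from run to run and does not change in use: feel for it or look.
- crank (a joint): Crank angle, rad, growing clockwise from above, not reduced by 2 pi. 0, 2 pi, 4 pi = parked: knob to the rear (+x). At angle a the knob lies along (cos a, -sin a) in the dispenser frame. Starts within 0.5 of 0. Heavy from 0.8 to 2.8 after park (up to 0.55 N m: 8 to 14 N at the knob), then a spring drives it onward until about 5.4. Stays if let go within 0.6 of park; elsewhere it flies.
- spout (a point): Point on the worktop (z = 0), 95 mm in front (-x) of the crank axis, where portions fall, 20 to 60 mm in front of the dispenser's face. They drop 1.6 to 2.9 rad after park. A dish pointing at the dispenser and centred within 30 mm of this point catches them.
- dish: Open steel portion dish, 130 x 62 mm, 45 mm high, walls 3 mm, 0.2 kg, empty. Origin at the centre of its underside, x along its length, z up. Both ends are alike. It can be gripped across its 62 mm width.
- portion_0: Lowest sealed portion (red cup with foil lid, 38 mm in diameter, 16 mm high, 30 g), in the magazine at the start. Origin at the centre of its underside.
- portion_1: Middle sealed portion, same size.
- portion_2: Top sealed portion, same size; it must stay in the dispenser.
- yoghurt_2: Closed yoghurt tub, 72 mm in diameter, 71 mm high, bystander. Origin at the centre of its underside.
- fruit_1: Mandarin, 58 mm in diameter, 53 mm high, bystander. Origin at its underside.
Mind the look-alikes: they are no part of the job. There is more than one size of the dish; the job needs the largest.

How it is judged (in metres and radians):
On the way, in this order (a step that is already met when the one before it is completed fails the run):
1. the dish stands upright under the spout and is let go, the crank not yet turned (horizontal distance between dish and spout below 0.055 m and angle between dish's own z axis and vertical below 0.1 rad and angle between the x axis of dish and the x axis of dispenser, either way round below 0.35 rad and height (world z) of dish below 0.008 m and contact force between the fingers and dish below 0.1 N and linear speed of dish below 0.02 m/s and value of joint crank below 1 rad), for 0.2 s.
2. the first turn brings the first portion into the dish (x of portion_0 in the frame of dish between -0.063 and 0.063 m and y of portion_0 in the frame of dish between -0.03 and 0.03 m and height (world z) of portion_0 below 0.05 m and value of joint crank below 7.3 rad), for 0.2 s.
3. the second turn brings the second portion into the dish (x of portion_1 in the frame of dish between -0.063 and 0.063 m and y of portion_1 in the frame of dish between -0.03 and 0.03 m and height (world z) of portion_1 below 0.05 m and value of joint crank above 7 rad), for 0.2 s.
At the end, for the whole second after the job is handed in: Two portions at rest inside the dish, the third in the magazine; the dish upright (0.1 rad) on the worktop, its centre within 55 mm of the spout point, its length along the dispenser's x within 0.35 rad; the crank two full turns on, within 0.6 rad of park (4 pi) (x of portion_0 in the frame of dish between -0.063 and 0.063 m and y of portion_0 in the frame of dish between -0.03 and 0.03 m and height (world z) of each of portion_0, portion_1 below 0.05 m and x of portion_1 in the frame of dish between -0.063 and 0.063 m and y of portion_1 in the frame of dish between -0.03 and 0.03 m and horizontal distance between dish and spout below 0.055 m and angle between dish's own z axis and vertical below 0.1 rad and angle between the x axis of dish and the x axis of dispenser, either way round below 0.35 rad and height (world z) of dish below 0.008 m and z of portion_2 in the frame of dispenser above 0.095 m and horizontal distance between portion_2 and dispenser below 0.06 m and value of joint crank between 11.966 and 13.166 rad and linear speed of each of portion_0, portion_1 below 0.03 m/s and linear speed of dish below 0.02 m/s); the robot touches nothing.
It fails at once if the crank races (faster than 4 rad/s) (velocity of joint crank above 4 rad/s).
It fails at once if the crank springs back (faster than 1 rad/s backward, or turned back more than 1 rad before park) (velocity of joint crank below -1 rad/s or value of joint crank below -1 rad).
It fails at once if the dispenser is strained: pushed more than 2.5 mm (20 N) aside on its rubber mounts (horizontal distance between hub and dispenser above 0.0025 m).
It fails at once if the yoghurt tub or the mandarin is shifted by more than 30 mm (distance of any of yoghurt_2, fruit_1 from where it was at the start of the episode above 0.03 m).
It also fails if it takes over 72 s, if anything falls off the work surface, if the arm or the gripper's body presses on something with over 40 N, if the wrist force passes 120 N, or if a joint passes its speed limit or range.

ROBOT

A 6-joint arm with a two-finger parallel gripper is mounted at the origin on a cart in front of the work surface, level with it; the furniture and walls round the work are solid. World frame = base frame: x ahead of the robot, y to its left, z up, the work surface at z = 0. Lengths are in mm, angles in rad, forces in N, time in s.
With the tool pointing down it reaches from about 400 to 925 mm from the base axis. Payload 12.5 kg.
Tool frame: the origin (TCP) lies at the very end of the fingers, on their centre line; the grasp point (between the pads) lies 19 mm behind it; z points along the fingers, y is the line along which they close (so a half turn about z gives the same grasp; the last joint's range is limited). The gripper opens to 95 mm and grips with 3 to 60 N. Pads are 20 mm wide; open, the fingers measure 119 mm over their backs; the gripper's body (75 mm by 180 mm) begins 59 mm behind the grasp point.
Start: joints at [1.153, 0.491, 1.559, -0, 1.092, -0.106], TCP at [191.716, 594.888, 214.661] pointing down, gripper open.
Joint ranges: [-3.1, 3.1], [-0.84, 2.19], [0.05, 2.79], [-1.13, 4.28], [0.06, 2.93], [-2.69, 2.69]. Speed limits (rad/s): [2.22, 2.22, 2.79, 3.14, 3.14, 3.14].

INTERFACE

Orientations are given as [roll, pitch, yaw] about the fixed x, y, z axes, in that order (R = Rz(yaw) Ry(pitch) Rx(roll)).
In Python, from cell import state, read_camera, camera_info, job_done gives the robot as it stands.
- The arm moves only by the shell command python3 -m handwheel 'ROWS'. ROWS is a JSON list of rows, 1 to 5 of them, each an object with the fields trans (a list: dx, dy, dz in mm), twist (a turn about the tool's z in rad), aperture (the opening from 0.0 (shut) to 1.0 (fully open)); a field left out counts as zero (the opening has to be given); each row is the pose to reach, as a shift and turn from the pose commanded when the command began, along the tool's axes at that moment; what a row does not reach only later rows make up. A row lasts 1/12 s, in which the tool goes at most 41.7 mm and 0.125 rad, less where a joint would pass 70% of its speed; a pose out of reach is approached as far as the arm can. The fingers move at their own pace and stop on an object; the grip force is fixed at half the most. Time passes only in rows, so rows that do not move let the fingers close. It prints the time, the measured TCP pose, the force, the opening and the grip force at its end. Input that does not fit is refused with a message, and nothing moves.
- state(): the state, without advancing time (a new reading comes with each control period).
- read_camera(name): name is "scene" or "top" or "wrist"; returns (picture, depth): 420x560x3 uint8, red, green, blue; 420x560 float32, mm along the optical axis (not along the pixel's ray), 0 where there is no reading.
- camera_info(name): a dict with "vertical_fov" (degrees; the focal length in pixels is half the picture's height over the tangent of half this angle, whatever the lens; pixels are square), "cx", "cy" (the principal point, pixels), "origin" and "attitude" of the camera in the world. Camera axes: x right, y down, z forward; pixel columns grow to the right and rows downward; lengths in mm; the calibration is good to about 2 mm. A picture is of the moment at which its call begins: read the wrist's pose just before it. camera_info takes no time and is no camera call; for the wrist camera it gives the pose at the moment of the call.
- job_done(): hands the job in; it is judged then, once.
The state is a dict: "t": time; "joints": joint angles; "qvel": joint speeds; "tau": joint torques, N m; "eef_pos": TCP position; "tcp_rot": TCP orientation; "ft_force": force on the tool from outside, world axes, zero at the start; "moment": the same for the moment, N m; "opening": opening from 0.0 (shut) to 1.0 (fully open); "grip_force": force on a finger pad.
Only numpy, scipy, OpenCV 4.12 (cv2) and the standard library are available. Lean on these libraries where they do the work, as an engineer would, in place of code of your own. Each camera call takes 0.05 s, during which the arm holds its last target. There are 200 camera calls.

## Working session

There is one attempt and no reset: what is moved stays moved. The work goes in short steps, Python scripts to look and compute and a shell command to move; the robot and the scene stay as the last step left them, time stands still between calls to the robot, and variables do not carry over. Pictures are saved under pics/ and viewed, at most 10 in all, crops included, and the job is handed in when it is done.

```bash
mkdir -p pics; ls; python3 - <<'E'
from cell import *
import cv2,numpy as np
s=state();print(s)
for n in ("scene","top"):
    p,d=read_camera(n);np.savez(f"{n}0.npz",p=p,d=d);cv2.imwrite(f"pics/{n}0.png",p[:,:,::-1]);print(n,camera_info(n))
E
```

```text
pics
{'t': 0.0, 'joints': array([ 1.15338618e+00,  4.91583469e-01,  1.55948416e+00, -2.65344395e-05,
        1.09165672e+00, -1.05618680e-01]), 'qvel': array([ 0.0013178 , -0.00094448,  0.00043839,  0.00072325, -0.00042131,
       -0.00025696]), 'tau': array([ 2.17086796e-03, -6.12646151e+01, -2.58189332e+01,  6.93294732e-02,
        4.81056562e-02, -4.60652291e-05]), 'eef_pos': array([191.6213851 , 594.63768579, 214.03493056]), 'tcp_rot': array([-3.14046478e+00, -9.59046626e-05,  2.82981338e+00]), 'ft_force': array([-0.02658511,  0.16022673, -0.41158541]), 'moment': array([-3.86727964e-05,  5.44185525e-02,  2.98117042e-02]), 'grip_force': 0.0, 'opening': 0.9991377378545506}
scene {'vertical_fov': 44.66718737287949, 'cx': 278.01732477300743, 'cy': 211.46891931394072, 'origin': array([   54.00181328, -1110.93276025,   725.14657707]), 'attitude': array([-2.02743076,  0.00888579, -0.50318388])}
top {'vertical_fov': 45.98893137876274, 'cx': 278.2316755814422, 'cy': 204.13085501159873, 'origin': array([ 385.67408958,  -40.83433404, 1415.59097733]), 'attitude': array([-2.95282632, -0.00728143, -1.57328748])}
```

View pics/top0.png

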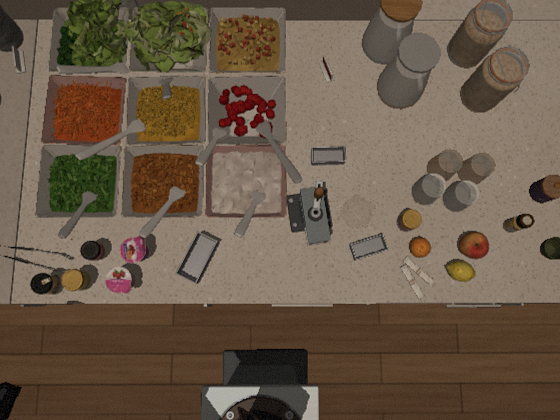

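View pics/scene0.png

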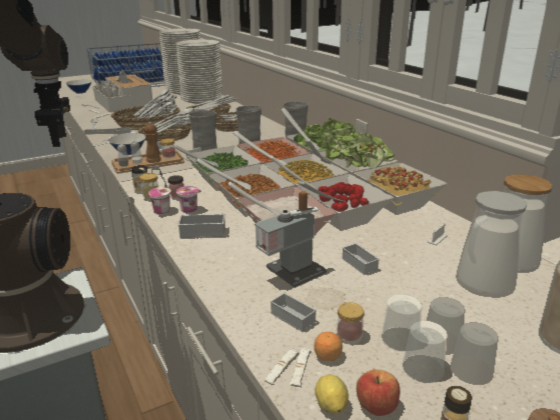

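The top view shows the three candidate dishes at about (199,257), (328,156) and (368,246), and the dispenser at (315,213) with its knob up at (320,188), so the spout faces the robot. I'll measure sizes and fit the dispenser with depth.

```bash
cat > h.py <<'E'
import numpy as np,cv2
from scipy.spatial.transform import Rotation as R
from cell import *
def cloud(n,p,d,ci=None):
    ci=ci or camera_info(n); f=210/np.tan(np.radians(ci['vertical_fov'])/2)
    v,u=np.mgrid[:420,:560]
    c=np.dstack([(u-ci['cx'])/f*d,(v-ci['cy'])/f*d,d])
    P=c@R.from_euler('xyz',ci['attitude']).as_matrix().T+ci['origin']
    P[d<=0]=np.nan
    return P
def rect(P,m):
    q=P[m][:,:2].astype(np.float32); return cv2.minAreaRect(q)
E
python3 - <<'E'
from h import *
z=np.load('top0.npz');P=cloud('top',z['p'],z['d']);Z=P[...,2]
print('table z',np.nanmedian(Z[240:300,260:300]))
def comp(m,name,x0,x1,y0,y1):
    w=np.zeros_like(m);w[y0:y1,x0:x1]=m[y0:y1,x0:x1]
    n,l,s,c=cv2.connectedComponentsWithStats(w.astype(np.uint8))
    for i in range(1,n):
        if s[i,4]>25: print(name,c[i].round(),s[i,4],rect(P,l==i),np.nanpercentile(P[l==i][:,2],[5,50,95]).round())
with np.errstate(invalid='ignore'):
    obj=(Z>15)
    comp(obj,'dishes',165,230,225,290)
    comp(obj,'dish',300,350,140,172); comp(obj,'dish',345,395,230,265)
    comp((Z>135)&(Z<168),'head',285,345,175,255)
    comp((Z>168)&(Z<186),'arm',285,345,170,255)
    comp((Z>195),'knob',285,345,170,255)
    comp((Z>5)&(Z<18),'foot',280,345,170,255)
    comp(obj,'pots',60,160,230,300); comp(obj,'fruit',395,440,200,265)
E
python3 - <<'E'
import cv2
p=cv2.imread('pics/top0.png')
cv2.imwrite('pics/crop1.png',cv2.resize(p[135:285,170:400],None,fx=3.4,fy=3.4,interpolation=cv2.INTER_CUBIC))
E
```

```text
table z -1.179074882982377
dishes [196. 257.] 353 ((499.3519287109375, 175.2188262939453), (65.05217742919922, 131.67007446289062), 64.14299011230469) [19. 42. 49.]
dish [329. 155.] 195 ((796.724365234375, -197.58937072753906), (48.27244567871094, 96.77625274658203), 0.44322147965431213) [17. 29. 37.]
dish [369. 246.] 146 ((528.0999755859375, -306.4410095214844), (46.91913604736328, 97.96122741699219), 17.1616153717041) [19. 31. 38.]
head [315. 218.] 978 ((599.348388671875, -145.49948120117188), (144.12974548339844, 58.10187530517578), 8.50525188446045) [157. 161. 166.]
arm [319. 184.] 47 ((672.60791015625, -154.21607971191406), (18.144023895263672, 21.5072078704834), 89.03360748291016) [174. 177. 182.]
arm [316. 209.] 179 ((611.7098999023438, -144.59983825683594), (32.03977584838867, 55.86626052856445), 80.85763549804688) [169. 178. 184.]
knob [295. 176.] 146 ((689.2754516601562, -90.81036376953125), (47.53212356567383, 25.148784637451172), 23.035531997680664) [202. 217. 229.]
knob [319. 192.] 88 ((644.7702026367188, -151.9660186767578), (21.704387664794922, 22.77674674987793), 42.6
[... 693 characters left out ...]
621) [33. 68. 73.]
pots [119. 280.] 610 ((436.25811767578125, 379.6453857421875), (72.59922790527344, 69.34312438964844), 89.91870880126953) [63. 69. 74.]
pots [ 76. 280.] 569 ((436.68927001953125, 511.1743469238281), (85.19570922851562, 58.11744689941406), 89.63456726074219) [24. 77. 83.]
fruit [426. 202.] 71 ((656.5422973632812, -476.20086669921875), (47.5721549987793, 9.164586067199707), 85.91654968261719) [17. 36. 60.]
fruit [409. 220.] 416 ((600.6393432617188, -417.8461608886719), (53.956974029541016, 53.991004943847656), 74.44775390625) [28. 68. 74.]
fruit [420. 247.] 344 ((525.5416870117188, -447.9516296386719), (53.727298736572266, 54.13148880004883), 87.08731079101562) [29. 46. 54.]
```

View pics/crop1.png

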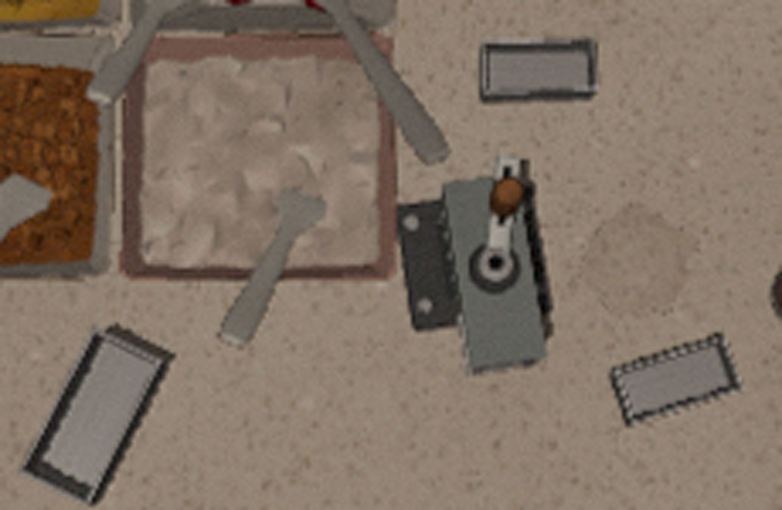

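Candidate dishes: (196,257) measures 132 x 65 mm, (329,155) 97 x 48, and (369,246) 98 x 47. The first fits 130 x 62 and is the largest. The crop confirms this: it's the plain long dish at lower left. The foot strip agrees with the head fit (its centre is at local x = 35.2), so the dispenser yaw is about 8.4° and the hub is near (601,-145).

```bash
cat >> h.py <<'E'
H=np.array([600.8,-145.3]); YW=np.radians(8.4)
def disp(x,y=0): return H+np.array([x*np.cos(YW)-y*np.sin(YW),x*np.sin(YW)+y*np.cos(YW)])
def delta(x,y,z,yaw_deg=None):
    s=state(); M=R.from_euler('xyz',s['tcp_rot']).as_matrix()
    d=M.T@(np.array([x,y,z])-s['eef_pos']); w=0 if yaw_deg is None else -np.arctan2(*(lambda a:(np.sin(a),np.cos(a)))(np.radians(yaw_deg)-s['tcp_rot'][2]))
    print('delta tool',d.round(1),'turn',round(float(w),3),'t',s['t'])
E
python3 - <<'E'
from h import *
z=np.load('top0.npz');P=cloud('top',z['p'],z['d']);Z=P[...,2]
m=np.zeros(Z.shape,bool);m[180:205,308:332]=True
q=P[m&(Z>223)];print(len(q),cv2.minEnclosingCircle(q[:,:2].astype(np.float32)),q.mean(0))
r=cv2.minAreaRect(q[:,:2].astype(np.float32));print(r)
print(disp(-130),disp(-105))
delta(476.9,186.1,130,154.1)
E
```

```text
53 ((645.5208129882812, -151.5874786376953), 11.171414375305176) [ 645.47098633 -151.34954598  226.25384659]
((645.2572631835938, -150.8314666748047), (21.212841033935547, 18.589004516601562), 31.887264251708984)
[ 472.19459671 -164.29079371] [ 496.92640504 -160.638718  ]
delta tool [-396.9 -301.3   84.4] turn 0.14 t 0.1
```

```bash
python3 -m handwheel '[{"trans": [-397,-301,0],"twist": 0.14,"aperture": 1},{"trans": [-397,-301,0],"twist": 0.14,"aperture": 1},{"trans": [-397,-301,0],"twist": 0.14,"aperture": 1},{"trans": [-397,-301,0],"twist": 0.14,"aperture": 1},{"trans": [-397,-301,0],"twist": 0.14,"aperture": 1}]' | tail -5
python3 -c "from h import *; delta(476.9,186.1,130,154.1)"
```

```text
eef_pos: [311.6, 422.4, 214.4]
tcp_rot: [-3.141, -0.0, 2.69]
ft_force: [0.6, 0.8, -0.5]
opening: 1.002
grip_force: 0.0
delta tool [-251.8 -140.5   84.5] turn 0.001 t 0.5167
```

```bash
python3 -m handwheel '[{"trans": [-252,-141,20],"aperture": 1},{"trans": [-252,-141,30],"aperture": 1},{"trans": [-252,-141,40],"aperture": 1},{"trans": [-252,-141,60],"aperture": 1},{"trans": [-252,-141,80],"aperture": 1}]' | tail -5
python3 -c "from h import *; delta(476.9,186.1,60,154.1)"
```

```text
eef_pos: [428.1, 256.4, 173.1]
tcp_rot: [3.14, 0.001, 2.69]
ft_force: [0.9, 1.4, 0.3]
opening: 1.003
grip_force: 0.0
delta tool [-74.4 -42.1 113.1] turn 0.0 t 0.9333
```

```bash
python3 -m handwheel '[{"trans": [-60,-34,40],"aperture": 1},{"trans": [-60,-34,50],"aperture": 1},{"trans": [-60,-34,50],"aperture": 1},{"trans": [-60,-34,50],"aperture": 1}]' | tail -5
python3 -c "
from h import *
delta(476.9,186.1,10,154.1)
p,d=read_camera('wrist');ci=camera_info('wrist');np.savez('w1.npz',p=p,d=d)
P=cloud('wrist',p,d,ci);Z=P[...,2];m=((Z>30)&(Z<60)).astype(np.uint8)
n,l,s,c=cv2.connectedComponentsWithStats(m)
for i in range(1,n):
  if s[i,4]>400: print(c[i].round(),s[i,4],rect(P,l==i))
cv2.imwrite('pics/w1.png',p[:,:,::-1])
"
```

```text
eef_pos: [466.1, 199.8, 121.2]
tcp_rot: [-3.139, -0.002, 2.687]
ft_force: [0.6, 0.2, 0.9]
opening: 1.0
grip_force: 0.0
delta tool [-16.   -7.3 111.2] turn -0.003 t 1.2667
[480.  74.] 1050 ((435.3393249511719, 356.45391845703125), (45.17081069946289, 13.81169319152832), 0.8836899399757385)
[474. 181.] 1330 ((499.7590637207031, 331.9212646484375), (21.045461654663086, 54.57518005371094), 43.012229919433594)
[266. 233.] 2774 ((486.3653564453125, 181.9981689453125), (63.611244201660156, 107.97325897216797), 64.04497528076172)
```

View pics/w1.png

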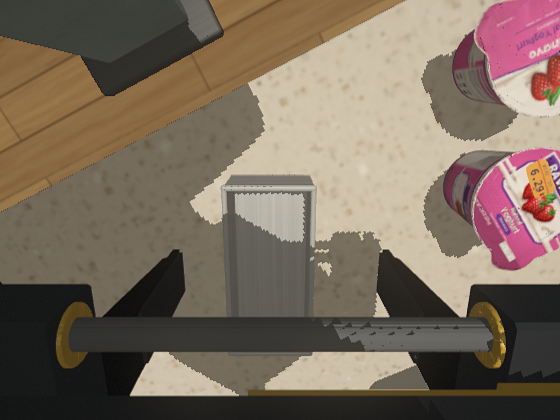

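The wrist picture shows the plain dish at (268,265) between the open fingers, parallel to them and on the measured line. Descending to grasp.

```bash
python3 -m handwheel '[{"trans": [-16,-7,41],"aperture": 1},{"trans": [-16,-7,80],"aperture": 1},{"trans": [-16,-7,110],"aperture": 1},{"trans": [-16,-7,111],"aperture": 1},{"trans": [-16,-7,111],"aperture": 0.4}]' | tail -5
python3 -m handwheel '[{"aperture": 0.2},{"aperture": 0.2},{"aperture": 0.2},{"aperture": 0.2}]' | tail -5
```

```text
eef_pos: [476.7, 189.0, 11.8]
tcp_rot: [-3.141, -0.001, 2.691]
ft_force: [0.4, -0.3, 0.9]
opening: 0.966
grip_force: 0.0
eef_pos: [477.8, 188.4, 13.2]
tcp_rot: [3.14, 0.002, 2.69]
ft_force: [-2.2, -4.0, 3.9]
opening: 0.705
grip_force: 2.0
```

```bash
python3 -m handwheel '[{"aperture": 0.2},{"aperture": 0.2},{"aperture": 0.2}]' | tail -5
python3 -m handwheel '[{"trans": [0,0,-20],"aperture": 0.2},{"trans": [0,0,-30],"aperture": 0.2},{"trans": [0,0,-30],"aperture": 0.2},{"trans": [0,0,-30],"aperture": 0.2}]' | tail -5
python3 -c "
from h import *
delta(420,-172,43,188.4);delta(472.2,-164.3,43,188.4)"
```

```text
eef_pos: [477.4, 188.1, 12.8]
tcp_rot: [3.141, 0.001, 2.689]
ft_force: [-3.3, -0.1, 12.9]
opening: 0.652
grip_force: 29.9
eef_pos: [477.6, 188.2, 42.1]
tcp_rot: [3.14, 0.001, 2.69]
ft_force: [0.6, 0.4, -2.2]
opening: 0.649
grip_force: 29.9
delta tool [-105.4 -349.2   -1.2] turn -0.598 t 2.65
delta tool [-149.  -319.5   -1.1] turn -0.598 t 2.65
```

```bash
for i in 1; do python3 -m handwheel '[{"trans": [-11,-35,0],"twist": -0.1,"aperture": 0.2},{"trans": [-22,-70,0],"twist": -0.2,"aperture": 0.2},{"trans": [-33,-105,0],"twist": -0.3,"aperture": 0.2},{"trans": [-44,-140,0],"twist": -0.4,"aperture": 0.2},{"trans": [-55,-175,0],"twist": -0.5,"aperture": 0.2}]' | tail -5; done
python3 -c "
from h import *
delta(430,-170,43,188.4)"
```

```text
eef_pos: [449.6, 5.2, 41.0]
tcp_rot: [3.141, -0.001, -3.088]
ft_force: [0.5, 0.6, -1.9]
opening: 0.652
grip_force: 29.9
delta tool [  29.  -173.9   -2. ] turn -0.093 t 3.0667
```

```bash
python3 -m handwheel '[{"trans": [6,-35,0],"twist": -0.1,"aperture": 0.2},{"trans": [12,-70,0],"twist": -0.1,"aperture": 0.2},{"trans": [18,-105,0],"twist": -0.1,"aperture": 0.2},{"trans": [24,-140,0],"twist": -0.1,"aperture": 0.2},{"trans": [27,-158,0],"twist": -0.1,"aperture": 0.2}]' | tail -5
python3 -m handwheel '[{"aperture": 0.2},{"aperture": 0.2}]' | tail -5
python3 -c "
from h import *
delta(472.2,-164.3,13,188.4)"
```

```text
eef_pos: [430.5, -155.6, 41.0]
tcp_rot: [-3.142, 0.0, -2.995]
ft_force: [0.7, -0.1, -1.9]
opening: 0.651
grip_force: 29.9
eef_pos: [430.6, -153.1, 41.0]
tcp_rot: [3.141, -0.001, -2.996]
ft_force: [-0.3, -0.3, -2.0]
opening: 0.651
grip_force: 29.9
delta tool [-39.6 -17.1  28. ] turn -0.001 t 3.65
```

```bash
python3 -m handwheel '[{"trans": [-20,-9,0],"aperture": 0.2},{"trans": [-40,-17,0],"aperture": 0.2},{"trans": [-40,-17,12],"aperture": 0.2},{"trans": [-40,-17,24],"aperture": 0.2},{"trans": [-40,-17,27.5],"aperture": 0.2}]' | tail -5
python3 -m handwheel '[{"trans": [0,0,0.3],"aperture": 0.2},{"trans": [0,0,0.5],"aperture": 0.2},{"trans": [0,0,0.5],"aperture": 0.2}]' | tail -5
```

```text
eef_pos: [472.7, -161.7, 12.6]
tcp_rot: [3.14, -0.002, -2.992]
ft_force: [-5.0, 6.2, 41.4]
opening: 0.649
grip_force: 30.0
eef_pos: [473.1, -162.8, 13.7]
tcp_rot: [3.141, -0.0, -2.993]
ft_force: [-0.1, -0.2, -1.6]
opening: 0.652
grip_force: 29.9
```

```bash
python3 -m handwheel '[{"trans": [0,0,0.8],"aperture": 0.2},{"trans": [0,0,1.2],"aperture": 0.2},{"trans": [0,0,1.2],"aperture": 0.2}]' | tail -5
python3 -m handwheel '[{"aperture": 1},{"aperture": 1},{"aperture": 1},{"aperture": 1},{"aperture": 1}]' | tail -5
```

```text
eef_pos: [473.2, -163.3, 12.7]
tcp_rot: [3.142, 0.0, -2.993]
ft_force: [-0.5, 1.8, 0.2]
opening: 0.653
grip_force: 29.9
eef_pos: [473.2, -163.5, 12.5]
tcp_rot: [-3.142, 0.0, -2.993]
ft_force: [0.2, 0.5, 0.7]
opening: 0.947
grip_force: 0.0
```

```bash
python3 -m handwheel '[{"trans": [0,0,-40],"aperture": 1},{"trans": [0,0,-80],"aperture": 1},{"trans": [0,0,-120],"aperture": 1},{"trans": [60,0,-160],"aperture": 1},{"trans": [60,0,-200],"aperture": 1}]' | tail -5
python3 -m handwheel '[{"trans": [30,30,-60],"aperture": 1},{"trans": [60,60,-90],"aperture": 1},{"trans": [60,60,-90],"aperture": 1}]' | tail -5
python3 -c "
from h import *
p,d=read_camera('top');P=cloud('top',p,d);Z=P[...,2]
cv2.imwrite('pics/top1.png',cv2.resize(p[150:300,240:400,::-1],None,fx=4,fy=4));np.savez('top1.npz',p=p,d=d)"
```

```text
eef_pos: [419.5, -170.3, 193.5]
tcp_rot: [3.14, -0.003, -2.993]
ft_force: [0.1, -0.3, 0.3]
opening: 1.0
grip_force: 0.0
eef_pos: [352.5, -120.0, 285.0]
tcp_rot: [-3.141, 0.0, -2.994]
ft_force: [0.7, 0.0, 0.2]
opening: 0.999
grip_force: 0.0
```

View pics/top1.png

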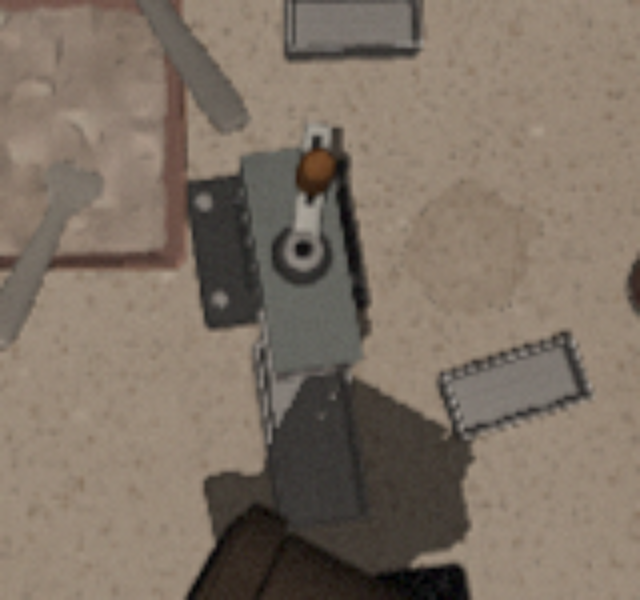

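The picture shows the dish straight below the head, its rim from about (300,370) to (320,520) in the crop, in line with the dispenser and let go. Next is a wrist view of the hub and knob for a precise throw.

```bash
python3 - <<'E'
from h import *
z=np.load('top1.npz');P=cloud('top',z['p'],z['d']);Z=P[...,2]
m=np.zeros(Z.shape,bool);m[235:282,295:335]=True
q=P[m&(Z>30)&(Z<55)];l=(q[:,:2]-H)@np.array([[np.cos(YW),-np.sin(YW)],[np.sin(YW),np.cos(YW)]])
print(len(q),np.percentile(l,[1,50,99],axis=0).round(1))
delta(648,-205,310,98.4)
E
python3 -m handwheel '[{"twist": 0.12,"aperture": 0.55},{"trans": [0,0,-5],"twist": 0.24,"aperture": 0.55},{"trans": [0,0,-10],"twist": 0.36,"aperture": 0.55},{"trans": [0,0,-20],"twist": 0.48,"aperture": 0.55},{"trans": [0,0,-25],"twist": 0.6,"aperture": 0.55}]' | tail -5
python3 -c "
from h import *
delta(648,-205,310,98.4)"
```

```text
167 [[-169.9  -31.6]
 [-122.    -6.3]
 [ -40.1   32. ]]
delta tool [-281.9 -130.4  -19.2] turn 1.573 t 5.7
eef_pos: [353.9, -120.6, 309.4]
tcp_rot: [3.142, 0.001, 2.684]
ft_force: [0.3, -0.1, 0.2]
opening: 0.709
grip_force: 0.0
delta tool [-3.011e+02  5.420e+01 -3.000e-01] turn 0.966 t 6.1167
```

```bash
python3 -m handwheel '[{"trans": [-35,6,0],"twist": 0.12,"aperture": 0.55},{"trans": [-70,12,0],"twist": 0.24,"aperture": 0.55},{"trans": [-105,19,0],"twist": 0.36,"aperture": 0.55},{"trans": [-140,25,0],"twist": 0.48,"aperture": 0.55},{"trans": [-175,31,0],"twist": 0.6,"aperture": 0.55}]' | tail -5
python3 -c "
from h import *
delta(648,-205,310,98.4)"
```

```text
eef_pos: [526.4, -169.4, 308.4]
tcp_rot: [-3.142, -0.0, 2.084]
ft_force: [-0.6, -0.3, 0.5]
opening: 0.551
grip_force: 0.0
delta tool [-90.7  88.5  -1.6] turn 0.366 t 6.5333
```

```bash
python3 -m handwheel '[{"trans": [-25,26,0],"twist": 0.12,"aperture": 0.55},{"trans": [-50,52,0],"twist": 0.24,"aperture": 0.55},{"trans": [-75,76,0],"twist": 0.366,"aperture": 0.55},{"trans": [-80,83,0],"twist": 0.366,"aperture": 0.55},{"trans": [-80,83,0],"twist": 0.366,"aperture": 0.55}]' | tail -5
python3 -m handwheel '[{"aperture": 0.55},{"aperture": 0.55}]' | tail -5
python3 - <<'E'
from h import *
ci=camera_info('wrist');p,d=read_camera('wrist');np.savez('w2.npz',p=p,d=d,o=ci['origin'],a=ci['attitude'])
P=cloud('wrist',p,d,ci);Z=P[...,2]
def loc(c): return (np.array(c)-H)@np.array([[np.cos(YW),-np.sin(YW)],[np.sin(YW),np.cos(YW)]])
for nm,lo,hi in(('knobtop',221,235),('cap',179,188),('arm',172,180),('head',155,167)):
    m=((Z>lo)&(Z<hi)).astype(np.uint8)
    n,l,s,c=cv2.connectedComponentsWithStats(m)
    for i in range(1,n):
        if s[i,4]>150:
            q=P[l==i]; 
            print(nm,c[i].round(),s[i,4],'med',np.median(q,0).round(1),'circ',cv2.minEnclosingCircle(q[:,:2].astype(np.float32)),'rect',rect(P,l==i))
cv2.imwrite('pics/w2.png',p[:,:,::-1])
E
```

```text
eef_pos: [637.9, -197.6, 306.9]
tcp_rot: [-3.14, -0.001, 1.725]
ft_force: [-0.2, -0.1, -0.3]
opening: 0.553
grip_force: 0.0
eef_pos: [635.6, -197.0, 308.9]
tcp_rot: [-3.141, -0.0, 1.725]
ft_force: [-0.2, -0.3, 1.3]
opening: 0.548
grip_force: 0.0
knobtop [364.  82.] 874 med [673.6 -98.  225.8] circ ((675.091796875, -97.93904876708984), 12.583952903747559) rect ((674.7241821289062, -97.6311264038086), (17.848085403442383, 23.37987518310547), 22.326332092285156)
knobtop [304. 157.] 899 med [ 644.3 -150.6  225.3] circ ((644.569091796875, -151.02613830566406), 11.824067115783691) rect ((644.6900634765625, -151.17388916015625), (22.54744529724121, 23.0003604888916), 9.095935821533203)
cap [437.  57.] 446 med [730.9 -69.1 183.5] circ ((728.3316650390625, -71.54087829589844), 13.149967193603516) rect ((730.9169921875, -69.99927520751953), (18.822973251342773, 23.461076736450195), 26.046581268310547)
cap [244. 132.] 830 med [ 599.3 -144.6  180.9] circ ((599.1380004882812, -144.85585021972656), 12.67026424407959) rect ((599.1721801757812, -144.9390869140625), (24.607818603515625, 24.9150733947
[... 422 characters left out ...]
75, 43.180877685546875), 76.3534927368164)
arm [332. 158.] 634 med [ 671.2 -153.7  177.5] circ ((668.67822265625, -153.42410278320312), 16.472305297851562) rect ((668.7138671875, -154.4971466064453), (18.029876708984375, 29.422672271728516), 82.10980987548828)
head [470.  46.] 475 med [762.3 -53.1 161.3] circ ((760.1748046875, -53.895240783691406), 15.300725936889648) rect ((761.5752563476562, -53.87451934814453), (26.141448974609375, 20.70066261291504), 28.089723587036133)
head [235. 126.] 9304 med [ 580.1 -138.3  161.7] circ ((597.9887084960938, -145.0371551513672), 76.56857299804688) rect ((598.0043334960938, -145.1204071044922), (144.12124633789062, 58.06055450439453), 8.356574058532715)
```

View pics/w2.png

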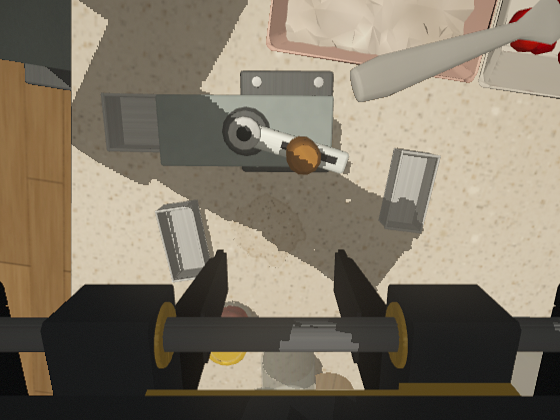

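The wrist picture shows the knob at (304,155) and the hub cap at (243,131). That gives hub (599.3,-144.9), knob (644.7,-151.1), throw about 45.5 mm and crank angle about 0.28. Going over the knob and down.

```bash
sed -i 's/^H=.*/H=np.array([599.4,-144.9]); YW=np.radians(8.4)/' h.py
python3 -c "
from h import *
delta(644.7,-151.1,188,98.4)"
```

```text
delta tool [ 44.   16.1 121.2] turn 0.008 t 7.1667
```

```bash
python3 -m handwheel '[{"trans": [22,8,0],"aperture": 0.55},{"trans": [44,16,0],"twist": 0.008,"aperture": 0.55},{"trans": [44,16,10],"twist": 0.008,"aperture": 0.55},{"trans": [44,16,30],"twist": 0.008,"aperture": 0.55},{"trans": [44,16,50],"twist": 0.008,"aperture": 0.55}]' | tail -5
python3 -m handwheel '[{"trans": [0,0,10],"aperture": 0.55},{"trans": [0,0,30],"aperture": 0.55},{"trans": [0,0,50],"aperture": 0.55},{"trans": [0,0,65],"aperture": 0.55},{"trans": [0,0,70],"aperture": 0.55}]' | tail -5
python3 -m handwheel '[{"aperture": 0.55},{"aperture": 0.55}]' | tail -5
python3 -c "
from h import *
delta(644.7,-151.1,188,98.4)"
```

```text
eef_pos: [645.1, -151.2, 259.2]
tcp_rot: [3.139, 0.001, 1.717]
ft_force: [-0.3, -0.6, -0.3]
opening: 0.549
grip_force: 0.0
eef_pos: [644.5, -151.5, 186.8]
tcp_rot: [-3.139, -0.001, 1.716]
ft_force: [-0.2, 0.3, -0.1]
opening: 0.551
grip_force: 0.0
eef_pos: [645.8, -151.7, 189.6]
tcp_rot: [3.141, 0.0, 1.716]
ft_force: [-0.5, -1.0, 0.8]
opening: 0.549
grip_force: 0.0
delta tool [ 0.8 -1.   1.6] turn -0.002 t 8.1667
```

```bash
python3 -m handwheel '[{"trans": [0.8,-1,1.5],"aperture": 0.4},{"trans": [0.8,-1,1.5],"aperture": 0.3},{"trans": [0.8,-1,1.5],"aperture": 0.3},{"trans": [0.8,-1,1.5],"aperture": 0.3},{"trans": [0.8,-1,1.5],"aperture": 0.3}]' | tail -5
python3 -m handwheel '[{"aperture": 0.27},{"aperture": 0.27}]' | tail -5
python3 -m handwheel '[{"aperture": 0.25}]' | tail -5
```

```text
eef_pos: [644.7, -150.8, 187.5]
tcp_rot: [3.141, 0.0, 1.716]
ft_force: [0.5, -0.0, -0.1]
opening: 0.311
grip_force: 0.0
eef_pos: [644.7, -150.8, 187.2]
tcp_rot: [3.141, -0.0, 1.716]
ft_force: [-0.2, 1.2, 0.3]
opening: 0.278
grip_force: 0.0
eef_pos: [644.6, -150.8, 187.1]
tcp_rot: [3.142, -0.0, 1.716]
ft_force: [-0.3, 0.5, 0.6]
opening: 0.255
grip_force: 0.0
```

```bash
python3 -m handwheel '[{"aperture": 0.2},{"aperture": 0.2}]' | tail -5; python3 -m handwheel '[{"aperture": 0.1},{"aperture": 0.1},{"aperture": 0.1}]' | tail -5
```

```text
eef_pos: [644.6, -150.8, 187.2]
tcp_rot: [-3.142, -0.0, 1.716]
ft_force: [-0.8, 0.2, -0.2]
opening: 0.246
grip_force: 30.0
eef_pos: [644.6, -150.8, 187.2]
tcp_rot: [3.142, -0.0, 1.716]
ft_force: [0.2, 0.1, 0.7]
opening: 0.245
grip_force: 30.0
```

Gripped with no side force, so the measured knob centre is right. I'll start turning gently and read the force.

```bash
cat > arc.py <<'E'
import sys,numpy as np
# arc a0 r step n : rows in tool axes from angle a0
a0,r,st,n=map(float,sys.argv[1:5])
q=lambda a:np.array([-r*np.sin(a),r*np.cos(a)])
a=a0
for c in range(int(n)):
    print(round(a,3),[[float(v) for v in (q(a+st*k)-q(a)).round(1)] for k in range(1,6)]); a+=5*st
E
cat > f.py <<'E'
from h import *
# force on tool in radial (outward) / tangential (forward) parts, and measured angle/radius
s=state();e=s['eef_pos'][:2]-H;r=np.hypot(*e);th=np.arctan2(e[1],e[0]);u=e/r;t=np.array([u[1],-u[0]]);F=s['ft_force'][:2]
print('t %.2f a %.3f r %.2f Frad %.1f Ftan %.1f |F| %.1f z %.1f open %.3f'%(s['t'],YW-th if True else 0,r,F@u,F@t,np.hypot(*F),s['eef_pos'][2],s['opening']))
E
python3 arc.py 0.275 45.6 0.06 1; python3 arc.py 0.575 45.6 0.1 12
```

```text
0.275 [[-2.6, -0.8], [-5.2, -1.8], [-7.7, -2.9], [-10.1, -4.2], [-12.4, -5.6]]
0.575 [[-3.7, -2.7], [-7.1, -5.7], [-10.2, -9.0], [-12.9, -12.7], [-15.3, -16.6]]
1.075 [[-2.0, -4.1], [-3.5, -8.4], [-4.6, -12.8], [-5.3, -17.3], [-5.5, -21.9]]
1.575 [[0.2, -4.6], [0.9, -9.1], [2.1, -13.5], [3.7, -17.7], [5.7, -21.8]]
2.075 [[2.4, -3.9], [5.2, -7.5], [8.3, -10.8], [11.7, -13.8], [15.4, -16.4]]
2.575 [[4.0, -2.3], [8.1, -4.1], [12.5, -5.5], [16.9, -6.5], [21.4, -7.0]]
3.075 [[4.6, -0.1], [9.1, 0.3], [13.6, 1.1], [18.0, 2.4], [22.2, 4.1]]
3.575 [[4.0, 2.1], [7.8, 4.6], [11.4, 7.5], [14.6, 10.7], [17.5, 14.2]]
4.075 [[2.5, 3.8], [4.7, 7.8], [6.4, 12.0], [7.7, 16.4], [8.5, 20.9]]
4.575 [[0.4, 4.5], [0.3, 9.1], [-0.2, 13.6], [-1.1, 18.1], [-2.5, 22.4]]
5.075 [[-1.8, 4.2], [-4.1, 8.1], [-6.7, 11.9], [-9.7, 15.3], [-13.0, 18.5]]
5.575 [[-3.6, 2.8], [-7.5, 5.2], [-11.6, 7.2], [-15.8, 8.8], [-20.2, 10.0]]
6.075 [[-4.5, 0.7], [-9.1, 1.0], [-13.6, 0.8], [-18.1, 0.1], [-22.5, -0.9]]
```

```bash
python3 -m handwheel '[{"trans": [-2.6,-0.8,0],"aperture": 0.1},{"trans": [-5.2,-1.8,0],"aperture": 0.1},{"trans": [-7.7,-2.9,0],"aperture": 0.1},{"trans": [-10.1,-4.2,0],"aperture": 0.1},{"trans": [-12.4,-5.6,0],"aperture": 0.1}]' >/dev/null; python3 f.py
python3 -m handwheel '[{"aperture": 0.1},{"aperture": 0.1}]' >/dev/null; python3 f.py
```

```text
t 9.67 a 0.578 r 45.66 Frad -0.9 Ftan -5.0 |F| 5.1 z 187.2 open 0.243
t 9.83 a 0.581 r 45.63 Frad -1.1 Ftan -2.8 |F| 3.1 z 187.2 open 0.244
```

```bash
python3 -m handwheel '[{"trans": [-3.7,-2.7,0],"aperture": 0.1},{"trans": [-7.1,-5.7,0],"aperture": 0.1},{"trans": [-10.2,-9.0,0],"aperture": 0.1},{"trans": [-12.9,-12.7,0],"aperture": 0.1},{"trans": [-15.3,-16.6,0],"aperture": 0.1}]' >/dev/null; python3 f.py
```

```text
t 10.25 a 1.065 r 45.76 Frad 0.1 Ftan -6.9 |F| 6.9 z 187.2 open 0.247
```

```bash
python3 -m handwheel '[{"trans": [-2.0,-4.1,0],"aperture": 0.1},{"trans": [-3.5,-8.4,0],"aperture": 0.1},{"trans": [-4.6,-12.8,0],"aperture": 0.1},{"trans": [-5.3,-17.3,0],"aperture": 0.1},{"trans": [-5.5,-21.9,0],"aperture": 0.1}]' >/dev/null; python3 f.py
```

```text
t 10.67 a 1.547 r 45.93 Frad -1.4 Ftan -10.7 |F| 10.7 z 187.3 open 0.245
```

```bash
python3 -m handwheel '[{"trans": [0.2,-4.6,0],"aperture": 0.1},{"trans": [0.9,-9.1,0],"aperture": 0.1},{"trans": [2.1,-13.5,0],"aperture": 0.1},{"trans": [3.7,-17.7,0],"aperture": 0.1},{"trans": [5.7,-21.8,0],"aperture": 0.1}]' >/dev/null; python3 f.py
```

```text
t 11.08 a 2.026 r 45.94 Frad -1.1 Ftan -13.7 |F| 13.7 z 187.4 open 0.246
```

```bash
python3 -m handwheel '[{"trans": [2.4,-3.9,0],"aperture": 0.1},{"trans": [5.2,-7.5,0],"aperture": 0.1},{"trans": [8.3,-10.8,0],"aperture": 0.1},{"trans": [11.7,-13.8,0],"aperture": 0.1},{"trans": [15.4,-16.4,0],"aperture": 0.1}]' >/dev/null; python3 f.py
```

```text
t 11.50 a 2.521 r 45.85 Frad 1.3 Ftan -11.4 |F| 11.5 z 187.4 open 0.241
```

```bash
python3 -m handwheel '[{"trans": [4.0,-2.3,0],"aperture": 0.1},{"trans": [8.1,-4.1,0],"aperture": 0.1},{"trans": [12.5,-5.5,0],"aperture": 0.1},{"trans": [16.9,-6.5,0],"aperture": 0.1},{"trans": [21.4,-7.0,0],"aperture": 0.1}]' >/dev/null; python3 f.py
```

```text
t 11.92 a 3.043 r 46.00 Frad 2.9 Ftan -5.3 |F| 6.1 z 187.2 open 0.243
```

```bash
python3 -m handwheel '[{"trans": [4.6,-0.1,0],"aperture": 0.1},{"trans": [9.1,0.3,0],"aperture": 0.1},{"trans": [13.6,1.1,0],"aperture": 0.1},{"trans": [18.0,2.4,0],"aperture": 0.1},{"trans": [22.2,4.1,0],"aperture": 0.1}]' >/dev/null; python3 f.py
```

```text
t 12.33 a -2.694 r 46.04 Frad 3.9 Ftan 2.4 |F| 4.6 z 187.2 open 0.246
```

```bash
python3 -m handwheel '[{"trans": [4.0,2.1,0],"aperture": 0.1},{"trans": [7.8,4.6,0],"aperture": 0.1},{"trans": [11.4,7.5,0],"aperture": 0.1},{"trans": [14.6,10.7,0],"aperture": 0.1},{"trans": [17.5,14.2,0],"aperture": 0.1}]' >/dev/null; python3 f.py
```

```text
t 12.75 a -2.173 r 46.02 Frad 3.6 Ftan 6.1 |F| 7.1 z 187.2 open 0.243
```

```bash
python3 -m handwheel '[{"trans": [2.5,3.8,0],"aperture": 0.1},{"trans": [4.7,7.8,0],"aperture": 0.1},{"trans": [6.4,12.0,0],"aperture": 0.1},{"trans": [7.7,16.4,0],"aperture": 0.1},{"trans": [8.5,20.9,0],"aperture": 0.1}]' >/dev/null; python3 f.py
```

```text
t 13.17 a -1.669 r 46.16 Frad 3.5 Ftan 4.8 |F| 5.9 z 187.2 open 0.243
```

```bash
python3 -m handwheel '[{"trans": [0.4,4.5,0],"aperture": 0.1},{"trans": [0.3,9.1,0],"aperture": 0.1},{"trans": [-0.2,13.6,0],"aperture": 0.1},{"trans": [-1.1,18.1,0],"aperture": 0.1},{"trans": [-2.5,22.4,0],"aperture": 0.1}]' >/dev/null; python3 f.py
```

```text
t 13.58 a -1.195 r 45.78 Frad 3.7 Ftan 0.3 |F| 3.7 z 187.2 open 0.246
```

```bash
python3 -m handwheel '[{"trans": [-1.8,4.2,0],"aperture": 0.1},{"trans": [-4.1,8.1,0],"aperture": 0.1},{"trans": [-6.7,11.9,0],"aperture": 0.1},{"trans": [-9.7,15.3,0],"aperture": 0.1},{"trans": [-13.0,18.5,0],"aperture": 0.1}]' >/dev/null; python3 f.py
```

```text
t 14.00 a -0.697 r 45.61 Frad 2.5 Ftan -1.2 |F| 2.7 z 187.2 open 0.246
```

```bash
python3 -m handwheel '[{"trans": [-3.6,2.8,0],"aperture": 0.1},{"trans": [-7.5,5.2,0],"aperture": 0.1},{"trans": [-11.6,7.2,0],"aperture": 0.1},{"trans": [-15.8,8.8,0],"aperture": 0.1},{"trans": [-20.2,10.0,0],"aperture": 0.1}]' >/dev/null; python3 f.py
```

```text
t 14.42 a -0.198 r 45.66 Frad 1.9 Ftan -2.9 |F| 3.5 z 187.1 open 0.247
```

```bash
python3 - <<'E'
from h import *
p,d=read_camera('scene');cv2.imwrite('pics/s2.png',cv2.resize(p[180:320,210:370,::-1],None,fx=4,fy=4,interpolation=cv2.INTER_CUBIC))
p,d=read_camera('top');hsv=cv2.cvtColor(p,cv2.COLOR_RGB2HSV);P=cloud('top',p,d)
m=((hsv[...,0]<8)|(hsv[...,0]>172))&(hsv[...,1]>110)&(hsv[...,2]>50)
m2=np.zeros_like(m);m2[235:290,290:340]=m[235:290,290:340];print(m2.sum(),np.nanmedian(P[m2],0) if m2.any() else '')
E
python3 arc.py 6.075 45.6 0.1 13
```

```text
0 
6.075 [[-4.5, 0.7], [-9.1, 1.0], [-13.6, 0.8], [-18.1, 0.1], [-22.5, -0.9]]
6.575 [[-4.3, -1.5], [-8.4, -3.5], [-12.3, -5.8], [-16.0, -8.6], [-19.3, -11.6]]
7.075 [[-3.0, -3.4], [-5.7, -7.1], [-8.0, -11.0], [-9.9, -15.2], [-11.4, -19.5]]
7.575 [[-1.0, -4.4], [-1.6, -9.0], [-1.8, -13.5], [-1.4, -18.1], [-0.7, -22.6]]
8.075 [[1.2, -4.4], [2.9, -8.6], [4.9, -12.7], [7.4, -16.5], [10.2, -20.1]]
8.575 [[3.2, -3.3], [6.7, -6.2], [10.4, -8.8], [14.4, -11.0], [18.6, -12.7]]
9.075 [[4.4, -1.3], [8.8, -2.3], [13.4, -2.7], [17.9, -2.7], [22.5, -2.2]]
9.575 [[4.5, 0.9], [8.8, 2.3], [13.0, 4.0], [17.0, 6.2], [20.8, 8.8]]
10.075 [[3.5, 2.9], [6.7, 6.2], [9.5, 9.8], [12.0, 13.6], [14.0, 17.7]]
10.575 [[1.7, 4.2], [2.9, 8.6], [3.6, 13.1], [4.0, 17.7], [3.8, 22.2]]
11.075 [[-0.6, 4.5], [-1.6, 9.0], [-3.1, 13.3], [-5.0, 17.4], [-7.3, 21.3]]
11.575 [[-2.7, 3.7], [-5.7, 7.1], [-9.1, 10.2], [-12.7, 12.9], [-16.6, 15.2]]
12.075 [[-4.1, 1.9], [-8.4, 3.5], [-12.8, 4.6], [-17.4, 5.2], [-21.9, 5.4]]
```

View pics/s2.png

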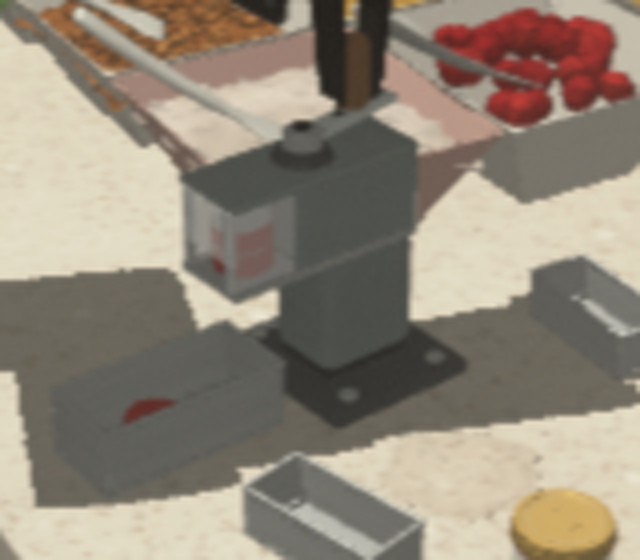

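The picture shows the red portion in the dish at (150,410) and two left in the magazine at (245,250). Second turn, same way.

```bash
python3 -m handwheel '[{"trans": [-4.5,0.7,0],"aperture": 0.1},{"trans": [-9.1,1.0,0],"aperture": 0.1},{"trans": [-13.6,0.8,0],"aperture": 0.1},{"trans": [-18.1,0.1,0],"aperture": 0.1},{"trans": [-22.5,-0.9,0],"aperture": 0.1}]' >/dev/null; python3 f.py
python3 -m handwheel '[{"trans": [-4.3,-1.5,0],"aperture": 0.1},{"trans": [-8.4,-3.5,0],"aperture": 0.1},{"trans": [-12.3,-5.8,0],"aperture": 0.1},{"trans": [-16.0,-8.6,0],"aperture": 0.1},{"trans": [-19.3,-11.6,0],"aperture": 0.1}]' >/dev/null; python3 f.py
```

```text
t 14.93 a 0.300 r 45.73 Frad -0.5 Ftan -4.9 |F| 5.0 z 187.1 open 0.247
t 15.35 a 0.796 r 45.83 Frad -1.3 Ftan -6.5 |F| 6.6 z 187.1 open 0.245
```

```bash
python3 -m handwheel '[{"trans": [-3.0,-3.4,0],"aperture": 0.1},{"trans": [-5.7,-7.1,0],"aperture": 0.1},{"trans": [-8.0,-11.0,0],"aperture": 0.1},{"trans": [-9.9,-15.2,0],"aperture": 0.1},{"trans": [-11.4,-19.5,0],"aperture": 0.1}]' >/dev/null; python3 f.py
python3 -m handwheel '[{"trans": [-1.0,-4.4,0],"aperture": 0.1},{"trans": [-1.6,-9.0,0],"aperture": 0.1},{"trans": [-1.8,-13.5,0],"aperture": 0.1},{"trans": [-1.4,-18.1,0],"aperture": 0.1},{"trans": [-0.7,-22.6,0],"aperture": 0.1}]' >/dev/null; python3 f.py
```

```text
t 15.77 a 1.279 r 46.01 Frad -1.5 Ftan -9.5 |F| 9.6 z 187.2 open 0.249
t 16.18 a 1.758 r 46.21 Frad -1.4 Ftan -11.5 |F| 11.6 z 187.3 open 0.247
```

```bash
python3 -m handwheel '[{"trans": [1.2,-4.4,0],"aperture": 0.1},{"trans": [2.9,-8.6,0],"aperture": 0.1},{"trans": [4.9,-12.7,0],"aperture": 0.1},{"trans": [7.4,-16.5,0],"aperture": 0.1},{"trans": [10.2,-20.1,0],"aperture": 0.1}]' >/dev/null; python3 f.py
python3 -m handwheel '[{"trans": [3.2,-3.3,0],"aperture": 0.1},{"trans": [6.7,-6.2,0],"aperture": 0.1},{"trans": [10.4,-8.8,0],"aperture": 0.1},{"trans": [14.4,-11.0,0],"aperture": 0.1},{"trans": [18.6,-12.7,0],"aperture": 0.1}]' >/dev/null; python3 f.py
```

```text
t 16.60 a 2.239 r 46.21 Frad -1.9 Ftan -12.9 |F| 13.1 z 187.3 open 0.247
t 17.02 a 2.742 r 46.14 Frad 0.6 Ftan -8.4 |F| 8.4 z 187.3 open 0.244
```

```bash
python3 -m handwheel '[{"trans": [4.4,-1.3,0],"aperture": 0.1},{"trans": [8.8,-2.3,0],"aperture": 0.1},{"trans": [13.4,-2.7,0],"aperture": 0.1},{"trans": [17.9,-2.7,0],"aperture": 0.1},{"trans": [22.5,-2.2,0],"aperture": 0.1}]' >/dev/null; python3 f.py
python3 -m handwheel '[{"trans": [4.5,0.9,0],"aperture": 0.1},{"trans": [8.8,2.3,0],"aperture": 0.1},{"trans": [13.0,4.0,0],"aperture": 0.1},{"trans": [17.0,6.2,0],"aperture": 0.1},{"trans": [20.8,8.8,0],"aperture": 0.1}]' >/dev/null; python3 f.py
```

```text
t 17.43 a 3.268 r 46.23 Frad 2.8 Ftan -3.0 |F| 4.1 z 187.1 open 0.249
t 17.85 a -2.463 r 46.05 Frad 4.8 Ftan 4.2 |F| 6.4 z 187.1 open 0.247
```

```bash
python3 -m handwheel '[{"trans": [3.5,2.9,0],"aperture": 0.1},{"trans": [6.7,6.2,0],"aperture": 0.1},{"trans": [9.5,9.8,0],"aperture": 0.1},{"trans": [12.0,13.6,0],"aperture": 0.1},{"trans": [14.0,17.7,0],"aperture": 0.1}]' >/dev/null; python3 f.py
python3 -m handwheel '[{"trans": [1.7,4.2,0],"aperture": 0.1},{"trans": [2.9,8.6,0],"aperture": 0.1},{"trans": [3.6,13.1,0],"aperture": 0.1},{"trans": [4.0,17.7,0],"aperture": 0.1},{"trans": [3.8,22.2,0],"aperture": 0.1}]' >/dev/null; python3 f.py
```

```text
t 18.27 a -1.949 r 46.14 Frad 3.3 Ftan 5.4 |F| 6.4 z 187.2 open 0.246
t 18.68 a -1.460 r 46.19 Frad 2.4 Ftan 4.0 |F| 4.7 z 187.2 open 0.247
```

```bash
python3 -m handwheel '[{"trans": [-0.6,4.5,0],"aperture": 0.1},{"trans": [-1.6,9.0,0],"aperture": 0.1},{"trans": [-3.1,13.3,0],"aperture": 0.1},{"trans": [-5.0,17.4,0],"aperture": 0.1},{"trans": [-7.3,21.3,0],"aperture": 0.1}]' >/dev/null; python3 f.py
python3 -m handwheel '[{"trans": [-2.7,3.7,0],"aperture": 0.1},{"trans": [-5.7,7.1,0],"aperture": 0.1},{"trans": [-9.1,10.2,0],"aperture": 0.1},{"trans": [-12.7,12.9,0],"aperture": 0.1},{"trans": [-16.6,15.2,0],"aperture": 0.1}]' >/dev/null; python3 f.py
python3 -m handwheel '[{"trans": [-4.1,1.9,0],"aperture": 0.1},{"trans": [-8.4,3.5,0],"aperture": 0.1},{"trans": [-12.8,4.6,0],"aperture": 0.1},{"trans": [-17.4,5.2,0],"aperture": 0.1},{"trans": [-21.9,5.4,0],"aperture": 0.1}]' >/dev/null; python3 f.py
```

```text
t 19.10 a -0.978 r 45.72 Frad 3.4 Ftan -0.3 |F| 3.4 z 187.2 open 0.246
t 19.52 a -0.481 r 45.64 Frad 2.9 Ftan -3.2 |F| 4.3 z 187.1 open 0.248
t 19.93 a 0.019 r 45.69 Frad 1.3 Ftan -3.0 |F| 3.3 z 187.1 open 0.243
```

```bash
python3 -m handwheel '[{"aperture": 0.1},{"aperture": 0.3},{"aperture": 0.4},{"aperture": 0.5},{"aperture": 0.5}]' >/dev/null; python3 f.py
python3 -m handwheel '[{"trans": [0,0,-10],"aperture": 0.5},{"trans": [0,0,-40],"aperture": 0.5},{"trans": [0,0,-80],"aperture": 0.5},{"trans": [0,0,-110],"aperture": 0.5},{"trans": [0,0,-110],"aperture": 0.5}]' |tail -5
python3 -m handwheel '[{"trans": [-35,0,-10],"aperture": 0.5},{"trans": [-70,0,-20],"aperture": 0.5},{"trans": [-105,0,-20],"aperture": 0.5},{"trans": [-140,0,-20],"aperture": 0.5},{"trans": [-150,0,-20],"aperture": 0.5}]' |tail -5
python3 - <<'E'
from h import *
p,d=read_camera('scene');a=cv2.resize(p[180:320,210:370,::-1],(480,420),interpolation=cv2.INTER_CUBIC)
p,d=read_camera('top');b=cv2.resize(p[160:300,280:380,::-1],(300,420));cv2.imwrite('pics/f.png',np.hstack([a,b]))
E
```

```text
t 20.35 a 0.010 r 45.53 Frad -0.0 Ftan 0.1 |F| 0.1 z 187.0 open 0.452
eef_pos: [646.2, -139.1, 304.8]
tcp_rot: [3.132, 0.005, 1.716]
ft_force: [0.8, 0.1, 0.1]
opening: 0.5
grip_force: 0.0
eef_pos: [666.0, -291.5, 316.7]
tcp_rot: [-3.141, 0.001, 1.713]
ft_force: [0.2, -0.1, -0.4]
opening: 0.503
grip_force: 0.0
```

View pics/f.png

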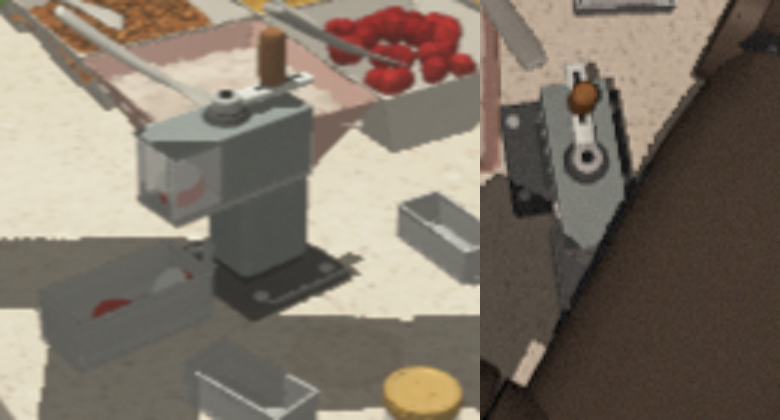

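The picture shows two portions in the dish, one red at (110,308) and one foil-lidded at (175,280). One is left in the magazine at (185,190), and the crank is parked to the rear.

```bash
python3 -m handwheel '[{"aperture": 0.5},{"aperture": 0.5},{"aperture": 0.5},{"aperture": 0.5},{"aperture": 0.5}]' |tail -5; python3 -c "from cell import *; print(job_done())"
```

```text
eef_pos: [666.5, -286.1, 317.5]
tcp_rot: [3.141, 0.0, 1.717]
ft_force: [-0.3, 0.3, 0.7]
opening: 0.502
grip_force: 0.0
the job is handed in; nothing more can be done
None
```

The job is handed in; no verdict came back, but the last picture shows the dish under the spout with two portions in it, the third still in the magazine, and the crank parked to the rear after two even turns.

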